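# Line up the weighing pots by size beside the balance

### The arm

A 6-joint arm with a two-finger parallel gripper is mounted at the origin on the work surface. World frame = base frame: x ahead of the robot, y to its left, z up, the work surface at z = 0. Lengths are in mm, angles in degrees, forces in N, time in s.
With the tool pointing down it reaches from about 350 to 800 mm from the base axis. Payload 7.3 kg.
Tool frame: the origin (TCP) lies midway between the tips of the shut fingers; the grasp point (between the pads) lies 19 mm behind it (r.grip_depth is the distance from the TCP to the grasp point, in mm); z points along the fingers, y is the line along which they close (so a half turn about z gives the same grasp; the last joint's range is limited). The gripper opens to 85 mm and grips with 20 to 120 N. Pads are 22 mm wide; open, the fingers measure 114 mm over their backs; the gripper's body (76 mm by 85 mm) begins 54 mm behind the grasp point. The pads swing forward as they close: fully open they stand 13 mm farther back than shut.
Start: joints at [60.275, 19.595, 87.324, -0, 73.075, -8.365], TCP at [191.205, 488.963, 231.322] pointing down, gripper open.
Joint ranges: [-145.02, 145.02], [-44.19, 115.74], [2.07, 154.8], [-57.11, 237.11], [16.16, 152.29], [-177.93, 177.93]. Speed limits (degrees/s): [147.25, 147.25, 180, 180, 180, 180].

### API

Orientations are given as a 3x3 rotation matrix whose columns are the frame's x, y, z axes.
In Python, from bench import r gives the robot as it stands. The module is installed in compiled form; this text tells all that it offers.
- The arm moves only by the shell command python3 -m inch 'ROWS' [OPENING] [FORCE]. ROWS is JSON, a list of rows, each a list of 4 numbers: the shift along the world's x, y, z each as a share of 0.15 m, from -1 to 1, then the turn about the world's z as a share of 180 degrees, from -1 to 1. A call has 1 to 20 rows; each row is the pose to reach, as a shift and turn from the pose commanded when the call began, turning the shorter way round; what a row does not reach only later rows make up. A row lasts 1/12 s, in which the tool goes at most 41.7 mm and 7.16 degrees, less where a joint would pass 70% of its speed; a pose out of reach is approached as far as the arm can. A call with a number of a shift or a turn outside -1 to 1 is refused whole. A call with a gripper value outside its range is refused whole. OPENING is the closure, from 0 (fully open) to 1 (shut), set as the call begins (- or left out, the last holds). The fingers move at their own pace and stop on an object; FORCE is the grip in N (left out, the last holds). Time passes only in rows, so rows that repeat a pose let the fingers close. It gives the time, the measured TCP pose, the force, the opening and the grip force at its end, in the units of the state.
- r.state(): the state, without advancing time (a new reading comes with each control period).
- r.get_image(name): name is "side" or "top" or "wrist"; returns a dict with "color" (420x560x3 uint8, red, green, blue), "vfov" (degrees; the focal length in pixels is half the picture's height over the tangent of half this angle, whatever the lens; pixels are square), "cx", "cy" (the principal point, pixels), "k1" (the pictures are not rectified: a ray, as slopes to the right and down, at radius r is drawn at 1 + k1 r^2 times it, then the intrinsics apply), "xyz" and "rotation" of the camera in the world. Camera axes: x right, y up, looking along -z (the intrinsics and any distortion apply to the point x, -y, -z); pixel columns grow to the right and rows downward; lengths in mm; the calibration is good to about 2 mm. A picture is of the moment at which its call begins. There is no depth.
- r.finish_job(): hands the job in; it is judged then, once.
Trained networks look in the newest picture that a camera, given by its name, has taken for a name from the list of things; names that differ only in an ending like _2 or _b are one class to them, and where a whole thing is asked for, a point or a joint stands for the part that bears it (a point fixed in the world has none). Each returns a list of dicts, best first, with "p" (0 to 1); they miss things now and then, are a little off and sometimes report something else, mostly with a low value. They report only what shows in the picture. A call takes as long as a camera call. They do not tell look-alikes from the thing itself.
- r.spot_in(target, camera): "location" ([x, y, z] in mm, in world coordinates, good to about 4 mm: the middle of the surface that is visible of it).
- r.trace(target, camera): "pixels" (420x560 bool, what is visible of it).
- r.pinpoint(target, camera): "location" ([x, y, z] in mm, in world coordinates, good to about 4 mm: a listed point, or the origin of a listed thing).
The state is a dict: "clock": time; "joint_positions": joint angles; "qvel": joint speeds; "tau": joint torques, N m; "tool_pos": TCP position; "tool_rot": TCP orientation; "contact_force": force on the tool from outside, world axes, zero at the start; "torque": the same for the moment, N m; "finger_gap": opening from 0.0 (shut) to 1.0 (fully open); "gripper_force": force on a finger pad.
Only numpy, scipy, OpenCV 4.12 (cv2) and the standard library are available. Lean on these libraries where they do the work, as an engineer would, in place of code of your own. Each camera call takes 0.05 s, during which the arm holds its last target. There are 200 camera calls.

### The job

Set the weighing pots out for weighing: stand the four lidded steel pots upright on the four dark marks of the white strip, one centred on each mark, in order of size, with the smallest on the mark nearest the balance and the largest at the far end. Do not tip a pot over, and leave the amber jar where it stands.

Things in the scene. Friction and masses are not known exactly. Their poses are not given: they have to be found in the camera images.
- pot_largest: largest of the four lidded stainless steel weighing pots (rigid, lid fast), about 300 g: upright plain cylinder 56 mm in diameter and 59 mm tall with a small knob on top, 70 mm tall in all; stands loose on the bench at the start. Origin: centre of its underside, z up along its axis.
- pot_large: second largest of the four lidded stainless steel weighing pots (rigid, lid fast), about 180 g: upright plain cylinder 45 mm in diameter and 46 mm tall with a small knob on top, 56 mm tall in all; stands loose on the bench at the start. Origin: centre of its underside, z up along its axis.
- pot_small: second smallest of the four lidded stainless steel weighing pots (rigid, lid fast), about 100 g: upright plain cylinder 34 mm in diameter and 35 mm tall with a small knob on top, 44 mm tall in all; stands loose on the bench at the start. Origin: centre of its underside, z up along its axis.
- pot_smallest: smallest of the four lidded stainless steel weighing pots (rigid, lid fast), about 50 g: upright plain cylinder 24 mm in diameter and 24 mm tall with a small knob on top, 32 mm tall in all; stands loose on the bench at the start. Origin: centre of its underside, z up along its axis.
- mark_1: flat dark round mark, 60 mm in diameter, one of four alike about 75 mm apart in a row on the fixed white strip (320 by 80 mm, 6 mm thick, within 9 degrees of the y direction): the end mark at the +y (robot's left) end of the row. Origin: its centre, on the strip's top face, 6 mm above the bench; y along the strip, x across it, z up.
- mark_2: flat dark round mark, 60 mm in diameter, one of four alike about 75 mm apart in a row on the fixed white strip (320 by 80 mm, 6 mm thick, within 9 degrees of the y direction): second from the left (+y) end. Origin: its centre, on the strip's top face, 6 mm above the bench; y along the strip, x across it, z up.
- mark_3: flat dark round mark, 60 mm in diameter, one of four alike about 75 mm apart in a row on the fixed white strip (320 by 80 mm, 6 mm thick, within 9 degrees of the y direction): third from the left (+y) end. Origin: its centre, on the strip's top face, 6 mm above the bench; y along the strip, x across it, z up.
- mark_4: flat dark round mark, 60 mm in diameter, one of four alike about 75 mm apart in a row on the fixed white strip (320 by 80 mm, 6 mm thick, within 9 degrees of the y direction): the end mark at the -y (robot's right) end. Origin: its centre, on the strip's top face, 6 mm above the bench; y along the strip, x across it, z up.
- balance: compact white balance, fixed, 200 (x) by 140 (y) mm, 42 mm high, round steel pan on top up to 54 mm; it stands beside the left or the right end of the strip (it varies), about 0.14 m along the row from the end mark. A fixed blue basket of tubes (72 mm high) stands likewise at the other end. Origin: middle of the lower edge of its front (-x) face; x away from the robot.
- jar: loose closed amber glass jar, 52 mm in diameter, 55 mm tall, upright, about 0.1 m beyond the row on the far side from the robot; not part of the work. Origin: centre of its underside.
Mind the look-alikes: they are no part of the job. What is shaped like the pot_large but brown is not meant.

How it is judged (in metres and radians):
At the end, for the whole second after the job is handed in: Counting from the mark nearest the balance, the smallest, second smallest, second largest and largest pot stand on the first, second, third and fourth mark, each within 12 mm of its mark's centre, base on the strip (within 3 mm), upright within 0.08 rad, and at rest (((horizontal distance between balance and mark_1 below 0.25 m and horizontal distance between pot_smallest and mark_1 below 0.012 m and horizontal distance between pot_small and mark_2 below 0.012 m and horizontal distance between pot_large and mark_3 below 0.012 m and horizontal distance between pot_largest and mark_4 below 0.012 m) or (horizontal distance between balance and mark_4 below 0.25 m and horizontal distance between pot_smallest and mark_4 below 0.012 m and horizontal distance between pot_small and mark_3 below 0.012 m and horizontal distance between pot_large and mark_2 below 0.012 m and horizontal distance between pot_largest and mark_1 below 0.012 m)) and z of pot_smallest in the frame of mark_1 between -0.003 and 0.003 m and angle between each of pot_smallest, pot_small, pot_large, pot_largest's own z axis and vertical below 0.08 rad and linear speed of each of pot_smallest, pot_small, pot_large, pot_largest below 0.01 m/s and angular speed of each of pot_smallest, pot_small, pot_large, pot_largest below 0.1 rad/s and z of pot_small in the frame of mark_1 between -0.003 and 0.003 m and z of pot_large in the frame of mark_1 between -0.003 and 0.003 m and z of pot_largest in the frame of mark_1 between -0.003 and 0.003 m); the robot touches nothing.
It fails at once if a pot is tipped over (more than 0.9 rad) (angle between any of pot_smallest, pot_small, pot_large, pot_largest's own z axis and vertical above 0.9 rad).
It fails at once if the amber jar is moved more than 25 mm or tipped (distance of jar from where it was at the start of the episode above 0.025 m or angle between jar's own z axis and vertical above 0.4 rad).
It also fails if it takes over 96 s, if anything falls off the work surface, if the arm or the gripper's body presses on something with over 40 N, if the wrist force passes 120 N, or if a joint passes its speed limit or range.

## Working session

There is one attempt and no reset: what is moved stays moved. The work goes in short steps, Python scripts to look and compute and a shell command to move; the robot and the scene stay as the last step left them, time stands still between calls to the robot, and variables do not carry over. Pictures are saved under pics/ and viewed, at most 14 in all, crops included, and the job is handed in when it is done.

```bash
mkdir -p pics; python3 - <<'E'
from bench import r
import cv2
for n in ("top","side"):
    im=r.get_image(n); cv2.imwrite(f"pics/{n}0.png",cv2.cvtColor(im["color"],cv2.COLOR_RGB2BGR))
    print(n,{k:im[k] for k in im if k!="color"})
    for t in ["pot_largest","pot_large","pot_small","pot_smallest","mark_1","balance","jar"]:
        print(t,[([round(float(v)) for v in d["location"]],round(d["p"],2)) for d in r.pinpoint(t,n)])
s=r.state();print(s)
E
```

```text
top {'vfov': 46.78837886331452, 'cx': 275.6322551111139, 'cy': 205.50263008735286, 'k1': -0.030109783783280945, 'xyz': array([363.40997543,   1.44281112, 955.71176667]), 'rotation': array([[ 0.07281153,  0.9764088 , -0.20328387],
       [-0.99733382,  0.07227768, -0.010059  ],
       [ 0.00487119,  0.20347429,  0.97906817]])}
pot_largest [([438, -83, -4], 0.7)]
pot_large [([433, 165, 0], 0.95), ([356, 295, 1], 0.89), ([440, 260, -2], 0.85)]
pot_small [([459, -246, -2], 0.7)]
pot_smallest []
mark_1 [([619, 31, 6], 0.88), ([602, -49, 4], 0.79), ([626, 171, 4], 0.65)]
balance []
jar [([740, 123, 4], 0.79)]
side {'vfov': 50.67925147519431, 'cx': 284.1538860120072, 'cy': 206.49006400195933, 'k1': -0.011593818779873373, 'xyz': array([315.30930713, 633.24020882, 557.09246827]), 'rotation': array([[-0.9339408 ,  0.22251199, -0.2797195 ],
       [-0.35740285, -0.5721384 ,  0.73818754],
       [ 0.00421731,  0.78939601,  0.61386982]])}
pot_largest [([436, -83, 0], 0.73)]
pot_large [([443, 258, 2], 0.86), ([350, 297, -2], 0.78), ([430, 167, 1], 0.68)]
pot_small [([461, -244, 0], 0.85)]
pot_smal
[... 302 characters left out ...]
    7.30760385e+01, -8.36783945e+00]), 'qvel': array([ 0.00764568, -0.04094613, -0.09478098,  0.12999682,  0.14698782,
       -0.00577475]), 'tau': array([ 1.06455802e-03, -4.33521366e+01, -2.46268004e+01, -1.06627556e-04,
        6.99053589e-05, -4.73838824e-06]), 'tool_pos': array([191.21541307, 488.95989009, 231.35001932]), 'tool_rot': array([[-9.31328178e-01,  3.64181023e-01,  8.43563973e-05],
       [ 3.64181030e-01,  9.31328173e-01,  1.07559516e-04],
       [-3.93923547e-05,  1.30894208e-04, -9.99999991e-01]]), 'contact_force': array([ 0.442996  , -0.29919882,  0.17465419]), 'torque': array([-0.01425441,  0.00364674, -0.02132109]), 'gripper_force': 0.0, 'finger_gap': 1.001061743212926}
```

View pics/top0.png

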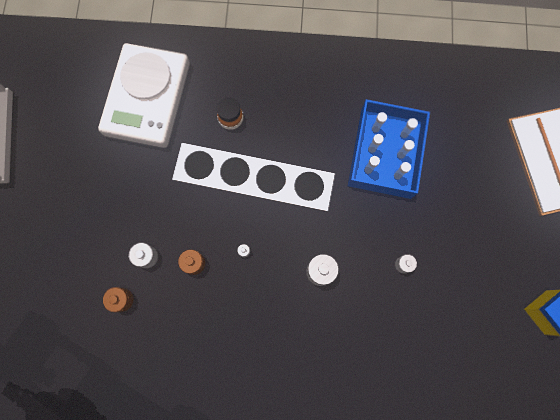

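View pics/side0.png

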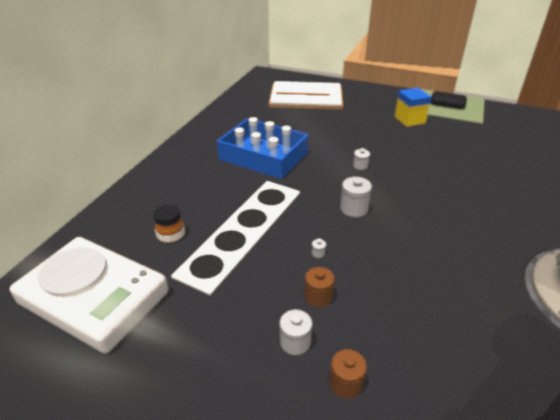

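Top view: the balance is at (145,95), at the +y end, so mark_1 takes the smallest. The candidates shaped like pot_large are at (142,255) in steel, (190,262) in brown and (116,300) in brown. The steel one at (142,255) is the one meant. The others are smallest (243,251), largest (323,269) and small (407,264). In the side view the same steel pots are at (296,332), (318,248), (356,197) and (361,159).

```bash
cat > h.py <<'E'
import numpy as np, cv2
from scipy.optimize import least_squares
def cam(im):
    R=np.array(im["rotation"]);c=np.array(im["xyz"]);H=im["color"].shape[0]
    f=H/2/np.tan(np.radians(im["vfov"]/2))
    def proj(P):
        q=(np.atleast_2d(P)-c)@R; s=np.c_[q[:,0]/-q[:,2],-q[:,1]/-q[:,2]]
        s=s*(1+im["k1"]*(s**2).sum(1,keepdims=True))
        return s*f+[im["cx"],im["cy"]]
    return proj
def cen(c): m=cv2.moments(c); return np.array([m["m10"],m["m01"]])/m["m00"]
DIM=dict(pot_largest=(28,59,70),pot_large=(22.5,46,56),pot_small=(17,35,44),pot_smallest=(12,24,32))
def model(t):
    r,h,H=DIM[t];a=np.linspace(0,2*np.pi,40)
    ring=lambda r,z:np.c_[r*np.cos(a),r*np.sin(a),a*0+z]
    return np.r_[ring(r,0),ring(r,h)], H
def hullcen(proj,pts): return cen(cv2.convexHull(proj(pts).astype(np.float32)))
def ring(r):
    a=np.linspace(0,2*np.pi,40); return np.c_[r*np.cos(a),r*np.sin(a),a*0]
def marks(im):
    """centroids of dark discs in the white strip"""
    hsv=cv2.cvtColor(im["color"],cv2.COLOR_RGB2HSV)
    w=((hsv[...,2]>120)&(hsv[...,1]<60)).astype(np.uint8)
    cs,h=cv2.findContours(w,cv2.RETR_CCOMP,cv2.CHAIN_APPROX_NONE)
    best={}
    for c,hh in zip(cs,h[0]):
        if hh[3]>=0 and cv2.contourArea(c)>200: best.setdefault(hh[3],[]).append(cen(c))
    return [v for v in best.values() if len(v)>=3]
def trace_at(r,t,n,guess,proj):
    g=proj(guess)[0]; L=[d["pixels"] for d in r.trace(t,n)]
    L=[p for p in L if p.any()]
    if not L: return None
    C=[np.argwhere(p).mean(0)[::-1] for p in L]; i=int(np.argmin([np.hypot(*(c-g)) for c in C]))
    return L[i] if np.hypot(*(C[i]-g))<25 else None
def body_cen(m,k):  # opened mask: knob stripped, hull centroid
    m=m.astype(np.uint8)
    cs,_=cv2.findContours(m,cv2.RETR_EXTERNAL,cv2.CHAIN_APPROX_NONE)
    return cen(cv2.convexHull(max(cs,key=cv2.contourArea)))
E
python3 - <<'E'
from bench import r
from h import *
G=dict(pot_largest=(437,-83),pot_large=(442,259),pot_small=(460,-245),pot_smallest=(461,69))
I={n:r.get_image(n) for n in("top","side")};P={n:cam(I[n]) for n in I}
M={n:marks(I[n]) for n in I}
print({n:[np.round(v,1).tolist() for v in M[n]] for n in I})
m1=[(637,179),(625,104),(613,25),(604,-49)]
for g in m1:
    ob=[]
    for n in I:
        c=np.array([x for v in M[n] for x in v]); q=P[n]([*g,6])[0]; ob.append(c[np.argmin(np.hypot(*(c-q).T))])
    s=least_squares(lambda x:np.r_[tuple(hullcen(P[n],ring(30)+x)-o for n,o in zip(I,ob))],[*g,6])
    print("mark",s.x.round(1),s.fun.round(1))
for t,g in G.items():
    pts,H=model(t); pts=np.r_[pts,ring(3)+[0,0,H]]; ms={n:trace_at(r,t,n,[*g,20],P[n]) for n in I}
    ms={n:m for n,m in ms.items() if m is not None}
    ob={n:body_cen(m,0) for n,m in ms.items()}
    if len(ob)<2: print(t,"only",list(ob))
    if ob:
        s=least_squares(lambda x:np.r_[tuple(hullcen(P[n],pts+x)-ob[n] for n in ob)],[*g,0]) if len(ob)==2 else least_squares(lambda x:hullcen(P[list(ob)[0]],pts+[*x,0])-ob[list(ob)[0]],g)
        print(t,s.x.round(1),s.fun.round(1),{n:(int(m.sum()),round(cv2.contourArea(cv2.convexHull(P[n](pts+np.r_[s.x,0,0][:3]).astype(np.float32))))) for n,m in ms.items()})
c=cv2.cvtColor(I["top"]["color"],cv2.COLOR_RGB2BGR)[225:325,90:430]
cv2.imwrite("pics/crop.png",cv2.resize(c,None,fx=2.3,fy=2.3,interpolation=cv2.INTER_CUBIC))
E
```

```text
{'top': [[[308.7, 185.7], [270.5, 178.7], [234.5, 171.2], [198.7, 164.6]]], 'side': [[[206.1, 266.2], [229.7, 240.5], [251.5, 218.0], [270.8, 196.8]]]}
mark [633.3 173.7   6. ] [-0.2  0.4 -0.1 -0.6]
mark [624.8  99.9   6.1] [-0.2  0.3 -0.1 -0.7]
mark [614.8  24.5   5.9] [ 0.5  0.3 -0.2 -0.9]
mark [605.8 -50.6   7.2] [-0.9  0.1 -0.7 -0.5]
pot_largest [436.  -84.3   0. ] [-0.2  0.3 -0.8 -0.5] {'top': (804, 800), 'side': (1030, 1040)}
pot_large [439.3 259.   -0. ] [-0.8  0.7 -0.3 -0.7] {'top': (587, 588), 'side': (1200, 1250)}
pot_small only ['side']
pot_small [ 459.1 -245.9] [0. 0.] {'side': (271, 287)}
pot_smallest [464.6  69.1   0. ] [-0.7  0.5 -0.8 -0.1] {'top': (120, 138), 'side': (220, 229)}
```

View pics/crop.png

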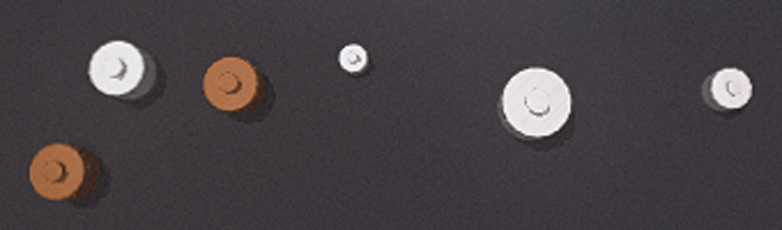

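The crop confirms it: the white/steel pots are at crop (116,68), (352,58), (537,102) and (732,88), and the brown look-alikes are at (231,83) and (57,171). The marks measure 6 mm high and 75 mm apart, and the pot bases measure z≈0, so the numbers agree. I'll close across the strip (tool y at -7°) and start with pot_large.

```bash
python3 -m inch '[[0.2,-0.2,0,-0.04],[0.45,-0.4,0,-0.08],[0.65,-0.6,0,-0.12],[0.827,-0.767,0,-0.16],[0.827,-0.767,0,-0.2],[0.827,-0.767,0,-0.24],[0.827,-0.767,0,-0.28],[0.827,-0.767,0,-0.32],[0.827,-0.767,0,-0.36],[0.827,-0.767,0,-0.4],[0.827,-0.767,0,-0.421],[0.827,-0.767,0,-0.421]]' 0 30
python3 -m inch '[[0.2,-0.2,0,0],[0.45,-0.4,0,0],[0.65,-0.6,0,0],[0.827,-0.767,0,0],[0.827,-0.767,-0.2,0],[0.827,-0.767,-0.4,0],[0.827,-0.767,-0.6,0],[0.827,-0.767,-0.8,0],[0.827,-0.767,-0.8,0],[0.827,-0.767,-0.8,0]]'
```

```text
clock: 2.3
tool_pos: [315.3, 373.9, 231.3]
tool_rot: [[0.127, 0.992, 0.0], [0.992, -0.127, 0.0], [0.0, 0.0, -1.0]]
contact_force: [-0.3, 0.5, 0.2]
finger_gap: 0.997
gripper_force: 0.0
clock: 3.13
tool_pos: [438.7, 258.6, 110.7]
tool_rot: [[0.123, 0.992, -0.003], [0.992, -0.123, -0.001], [-0.002, -0.003, -1.0]]
contact_force: [-0.4, 0.5, 0.7]
finger_gap: 0.999
gripper_force: 0.0
```

```bash
python3 -m inch '[[0,0,-0.15,0],[0,0,-0.3,0],[0,0,-0.45,0],[0,0,-0.57,0],[0,0,-0.63,0],[0,0,-0.67,0],[0,0,-0.67,0],[0,0,-0.67,0]]'
python3 -m inch '[[0,0,0,0],[0,0,0,0],[0,0,0,0],[0,0,0,0],[0,0,0,0],[0,0,0,0],[0,0,0,0],[0,0,0,0],[0,0,0,0],[0,0,0,0]]' 1 30
python3 -m inch '[[0,0,0.03,0],[0,0,0.1,0],[0,0,0.2,0],[0,0,0.3,0],[0,0,0.4,0],[0,0,0.5,0],[0,0,0.6,0],[0,0,0.65,0],[0,0,0.67,0],[0,0,0.67,0]]'
```

```text
clock: 3.8
tool_pos: [440.2, 259.3, 12.0]
tool_rot: [[0.124, 0.992, 0.002], [0.992, -0.124, 0.001], [0.001, 0.002, -1.0]]
contact_force: [-1.4, -0.7, -0.2]
finger_gap: 1.0
gripper_force: 0.0
clock: 4.63
tool_pos: [439.7, 259.0, 11.6]
tool_rot: [[0.124, 0.992, 0.001], [0.992, -0.124, 0.0], [0.001, 0.001, -1.0]]
contact_force: [-1.1, -0.1, 5.7]
finger_gap: 0.519
gripper_force: 30.2
clock: 5.47
tool_pos: [439.5, 258.9, 112.0]
tool_rot: [[0.124, 0.992, 0.001], [0.992, -0.124, 0.0], [0.001, 0.001, -1.0]]
contact_force: [-1.0, -0.2, -1.9]
finger_gap: 0.52
gripper_force: 31.0
```

```bash
python3 -m inch '[[0.04,-0.05,0,0],[0.12,-0.16,0,0],[0.22,-0.3,0,0],[0.34,-0.45,0,0],[0.45,-0.6,0,0],[0.53,-0.71,0,0],[0.57,-0.76,0,0],[0.584,-0.781,0,0],[0.584,-0.781,0,0]]'
python3 -m inch '[[0.04,-0.05,0,0],[0.12,-0.16,0,0],[0.22,-0.3,0,0],[0.34,-0.45,0,0],[0.45,-0.6,0,0],[0.53,-0.71,0,0],[0.57,-0.76,0,0],[0.586,-0.781,0,0],[0.586,-0.781,0,0],[0.586,-0.781,0,0],[0.586,-0.781,0,0],[0.586,-0.781,0,0]]'
```

```text
clock: 6.22
tool_pos: [526.7, 141.1, 110.6]
tool_rot: [[0.126, 0.992, -0.001], [0.992, -0.126, -0.0], [-0.0, -0.001, -1.0]]
contact_force: [-0.7, 0.1, -1.7]
finger_gap: 0.516
gripper_force: 31.0
clock: 7.22
tool_pos: [614.2, 25.8, 111.5]
tool_rot: [[0.123, 0.992, -0.0], [0.992, -0.123, 0.0], [0.0, -0.0, -1.0]]
contact_force: [0.5, 1.2, -2.1]
finger_gap: 0.514
gripper_force: 31.1
```

```bash
python3 -m inch '[[0,-0.005,-0.08,0],[0,-0.005,-0.2,0],[0,-0.005,-0.32,0],[0,-0.005,-0.44,0],[0,-0.005,-0.53,0],[0,-0.005,-0.58,0],[0,-0.005,-0.6,0],[0,-0.005,-0.61,0],[0,-0.005,-0.615,0],[0,-0.005,-0.62,0],[0,-0.005,-0.62,0],[0,-0.005,-0.62,0]]'
```

```text
clock: 8.22
tool_pos: [615.2, 23.8, 19.0]
tool_rot: [[0.124, 0.992, 0.001], [0.992, -0.124, -0.0], [0.0, 0.001, -1.0]]
contact_force: [-0.4, -0.0, -1.8]
finger_gap: 0.521
gripper_force: 31.1
```

```bash
python3 -m inch '[[0,0,0,0],[0,0,0,0],[0,0,0,0],[0,0,0,0],[0,0,0,0],[0,0,0,0]]' 0.15
python3 -m inch '[[0,0,0.1,0],[0,0,0.25,0],[0,0,0.4,0],[0,0,0.55,0],[0,0,0.65,0],[0,0,0.7,0],[0,0,0.7,0]]' 0
```

```text
clock: 8.72
tool_pos: [614.8, 23.8, 18.4]
tool_rot: [[0.124, 0.992, 0.0], [0.992, -0.124, -0.0], [-0.0, 0.0, -1.0]]
contact_force: [0.4, -0.3, 0.5]
finger_gap: 0.85
gripper_force: 0.0
clock: 9.3
tool_pos: [615.8, 23.8, 125.2]
tool_rot: [[0.124, 0.992, 0.004], [0.992, -0.124, -0.0], [0.0, 0.004, -1.0]]
contact_force: [-0.1, 0.3, -0.9]
finger_gap: 1.003
gripper_force: 0.0
```

```bash
python3 -m inch '[[-0.15,-0.09,0,0],[-0.35,-0.21,0,0],[-0.5,-0.3,0,0],[-0.597,-0.36,0,0],[-0.597,-0.36,0,0]]'
python3 -m inch '[[-0.15,-0.09,0,0],[-0.35,-0.21,0,0],[-0.5,-0.3,0,0],[-0.597,-0.36,0,0],[-0.597,-0.36,-0.1,0],[-0.597,-0.36,-0.2,0],[-0.597,-0.36,-0.2,0],[-0.597,-0.36,-0.2,0]]'
```

```text
clock: 9.72
tool_pos: [521.8, -31.2, 122.0]
tool_rot: [[0.126, 0.992, -0.005], [0.992, -0.126, 0.0], [-0.0, -0.005, -1.0]]
contact_force: [0.3, 0.0, 0.8]
finger_gap: 0.998
gripper_force: 0.0
clock: 10.38
tool_pos: [435.6, -83.8, 92.5]
tool_rot: [[0.124, 0.992, -0.002], [0.992, -0.124, 0.001], [0.001, -0.002, -1.0]]
contact_force: [0.7, -0.7, -0.2]
finger_gap: 1.0
gripper_force: 0.0
```

```bash
python3 -m inch '[[0,0,-0.1,0],[0,0,-0.22,0],[0,0,-0.34,0],[0,0,-0.44,0],[0,0,-0.5,0],[0,0,-0.525,0],[0,0,-0.525,0],[0,0,-0.525,0]]'
python3 -m inch '[[0,0,0,0],[0,0,0,0],[0,0,0,0],[0,0,0,0],[0,0,0,0],[0,0,0,0],[0,0,0,0],[0,0,0,0]]' 1 40
python3 -m inch '[[0,0,0.03,0],[0,0,0.1,0],[0,0,0.2,0],[0,0,0.3,0],[0,0,0.4,0],[0,0,0.5,0],[0,0,0.6,0],[0,0,0.65,0],[0,0,0.67,0],[0,0,0.67,0]]'
```

```text
clock: 11.05
tool_pos: [436.3, -84.3, 15.1]
tool_rot: [[0.124, 0.992, 0.001], [0.992, -0.124, -0.0], [-0.0, 0.001, -1.0]]
contact_force: [-0.2, -0.9, 0.9]
finger_gap: 1.002
gripper_force: 0.0
clock: 11.72
tool_pos: [436.1, -84.3, 15.4]
tool_rot: [[0.124, 0.992, 0.001], [0.992, -0.124, -0.0], [-0.0, 0.001, -1.0]]
contact_force: [-1.0, 0.8, 5.6]
finger_gap: 0.645
gripper_force: 41.6
clock: 12.55
tool_pos: [435.8, -84.2, 115.4]
tool_rot: [[0.124, 0.992, 0.001], [0.992, -0.124, -0.0], [-0.0, 0.001, -1.0]]
contact_force: [0.1, 0.3, -3.8]
finger_gap: 0.648
gripper_force: 43.2
```

```bash
python3 -m inch '[[0.04,0.008,0,0],[0.12,0.024,0,0],[0.24,0.048,0,0],[0.36,0.072,0,0],[0.46,0.092,0,0],[0.53,0.106,0,0],[0.567,0.113,0,0],[0.567,0.113,0,0]]'
python3 -m inch '[[0.04,0.008,0,0],[0.12,0.024,0,0],[0.24,0.048,0,0],[0.36,0.072,0,0],[0.46,0.092,0,0],[0.53,0.106,0,0],[0.567,0.113,0,0],[0.567,0.113,0,0],[0.567,0.113,0,0],[0.567,0.113,0,0]]'
python3 -m inch '[[0,0,-0.08,0],[0,0,-0.2,0],[0,0,-0.32,0],[0,0,-0.44,0],[0,0,-0.53,0],[0,0,-0.58,0],[0,0,-0.6,0],[0,0,-0.61,0],[0,0,-0.62,0],[0,0,-0.625,0],[0,0,-0.625,0],[0,0,-0.625,0]]'
```

```text
clock: 13.22
tool_pos: [521.4, -66.9, 113.9]
tool_rot: [[0.124, 0.992, -0.001], [0.992, -0.124, 0.0], [0.0, -0.001, -1.0]]
contact_force: [-0.1, -0.4, -4.2]
finger_gap: 0.643
gripper_force: 43.3
clock: 14.05
tool_pos: [604.9, -50.4, 114.9]
tool_rot: [[0.125, 0.992, -0.001], [0.992, -0.125, 0.0], [-0.0, -0.001, -1.0]]
contact_force: [0.1, -0.1, -2.7]
finger_gap: 0.645
gripper_force: 43.4
clock: 15.05
tool_pos: [606.2, -50.3, 21.9]
tool_rot: [[0.124, 0.992, 0.001], [0.992, -0.124, -0.0], [-0.0, 0.001, -1.0]]
contact_force: [0.8, 0.1, -2.8]
finger_gap: 0.646
gripper_force: 43.4
```

```bash
python3 -m inch '[[0,0,0,0],[0,0,0,0],[0,0,0,0],[0,0,0,0],[0,0,0,0]]' 0.1 
python3 -m inch '[[0,0,0.1,0],[0,0,0.25,0],[0,0,0.4,0],[0,0,0.55,0],[0,0,0.65,0],[-0.1,-0.14,0.7,0],[-0.25,-0.33,0.7,0],[-0.4,-0.52,0.7,0],[-0.49,-0.65,0.7,0],[-0.49,-0.65,0.7,0]]' 0
python3 -m inch '[[-0.15,-0.2,0,0],[-0.35,-0.46,0,0],[-0.49,-0.655,0,0],[-0.49,-0.655,-0.2,0],[-0.49,-0.655,-0.3,0],[-0.49,-0.655,-0.3,0],[-0.49,-0.655,-0.3,0]]'
python3 - <<'E'
from bench import r
from h import *
import cv2
im=r.get_image("wrist");cv2.imwrite("pics/w1.png",cv2.cvtColor(im["color"],cv2.COLOR_RGB2BGR))
for n in("top","side"):
    i=r.get_image(n);P=cam(i)
    cv2.imwrite(f"pics/{n}1.png",cv2.cvtColor(i["color"],cv2.COLOR_RGB2BGR))
    for t,g in dict(pot_large=(615,24),pot_largest=(606,-50)).items():
        m=trace_at(r,t,n,[*g,30],P)
        if m is None: print(n,t,None);continue
        pts,H=model(t);pts=np.r_[pts,ring(3)+[0,0,H]]+[0,0,6]
        s=least_squares(lambda x:hullcen(P,pts+[*x,0])-body_cen(m,0),g); print(n,t,s.x.round(1))
E
```

```text
clock: 15.47
tool_pos: [606.0, -50.3, 21.6]
tool_rot: [[0.124, 0.992, 0.001], [0.992, -0.124, -0.0], [-0.0, 0.001, -1.0]]
contact_force: [0.3, -0.3, 0.2]
finger_gap: 0.901
gripper_force: 0.0
clock: 16.3
tool_pos: [530.0, -151.0, 126.6]
tool_rot: [[0.128, 0.992, -0.001], [0.992, -0.128, -0.001], [-0.001, -0.001, -1.0]]
contact_force: [1.2, -0.4, -0.2]
finger_gap: 1.0
gripper_force: 0.0
clock: 16.88
tool_pos: [458.9, -245.6, 81.1]
tool_rot: [[0.124, 0.992, -0.001], [0.992, -0.124, 0.001], [0.001, -0.001, -1.0]]
contact_force: [-0.5, -0.1, 1.1]
finger_gap: 0.997
gripper_force: 0.0
top pot_large [615.  24.]
top pot_largest [608.1 -50.4]
side pot_large [614.8  24. ]
side pot_largest [605.4 -50. ]
```

View pics/top1.png

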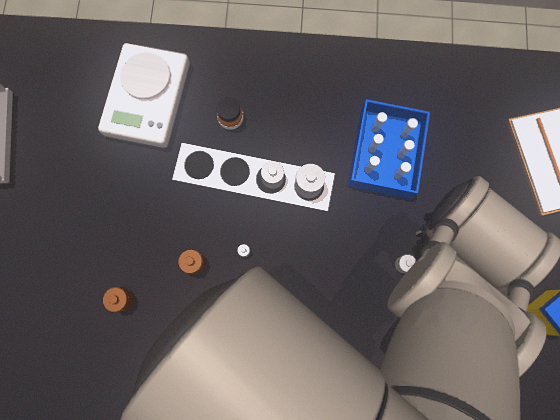

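View pics/w1.png

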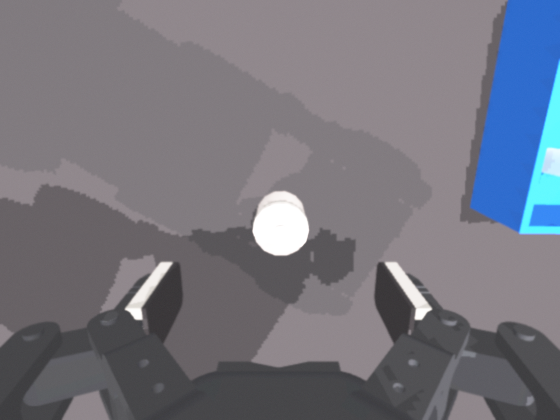

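The top view shows pot_large on mark 3 at (272,176) and pot_largest on mark 4 at (310,181), both centred. The wrist view shows pot_small at (280,222), centred sideways between the fingers. I had only one view for pot_small, so I'll check it with the wrist calibration.

```bash
python3 - <<'E'
from bench import r
from h import *
pts,H=model("pot_small");pts=np.r_[pts,ring(3)+[0,0,H]]
I={n:r.get_image(n) for n in("wrist","side")};P={n:cam(I[n]) for n in I};ob={}
for n in I:
    m=trace_at(r,"pot_small",n,[459,-246,20],P[n]); print(n, m is not None and m.sum())
    if m is None: print(P[n]([459,-246,35]))
    else: ob[n]=body_cen(m,0); print(least_squares(lambda x:hullcen(P[n],pts+[*x,0])-ob[n],(459,-246)).x.round(1))
if len(ob)==2: print(least_squares(lambda x:np.r_[tuple(hullcen(P[n],pts+x)-ob[n] for n in ob)],[459,-246,0]).x.round(1))
E
```

```text
wrist 2713
[ 460.9 -246.2]
side 256
[ 459.  -245.9]
[ 460.8 -246.1    0. ]
```

```bash
python3 -m inch '[[0.01,0,-0.1,0],[0.01,0,-0.22,0],[0.01,0,-0.34,0],[0.01,0,-0.43,0],[0.01,0,-0.48,0],[0.01,0,-0.507,0],[0.01,0,-0.507,0],[0.01,0,-0.507,0]]'
python3 -m inch '[[0,0,0,0],[0,0,0,0],[0,0,0,0],[0,0,0,0],[0,0,0,0],[0,0,0,0],[0,0,0,0],[0,0,0,0],[0,0,0,0],[0,0,0,0]]' 1 25
python3 -m inch '[[0,0,0.03,0],[0,0,0.1,0],[0,0,0.2,0],[0,0,0.32,0],[0,0,0.45,0],[0,0,0.6,0],[0,0,0.73,0],[0,0,0.8,0],[0,0,0.8,0],[0,0,0.8,0]]'
```

```text
clock: 18.1
tool_pos: [460.6, -246.3, 5.7]
tool_rot: [[0.124, 0.992, 0.001], [0.992, -0.124, -0.0], [-0.0, 0.001, -1.0]]
contact_force: [0.4, -0.5, -0.1]
finger_gap: 0.999
gripper_force: 0.0
clock: 18.93
tool_pos: [460.5, -246.2, 5.7]
tool_rot: [[0.124, 0.992, 0.001], [0.992, -0.124, -0.0], [-0.0, 0.001, -1.0]]
contact_force: [-1.0, 1.4, 5.8]
finger_gap: 0.389
gripper_force: 24.7
clock: 19.77
tool_pos: [460.4, -246.1, 125.9]
tool_rot: [[0.124, 0.992, 0.001], [0.992, -0.124, -0.001], [-0.001, 0.001, -1.0]]
contact_force: [0.7, -0.4, -1.6]
finger_gap: 0.387
gripper_force: 25.1
```

```bash
python3 -m inch '[[0.02,0.05,0,0],[0.07,0.15,0,0],[0.14,0.3,0,0],[0.22,0.46,0,0],[0.29,0.61,0,0],[0.34,0.72,0,0],[0.364,0.768,0,0],[0.364,0.768,0,0]]'
python3 -m inch '[[0.02,0.05,0,0],[0.07,0.15,0,0],[0.14,0.3,0,0],[0.22,0.46,0,0],[0.29,0.61,0,0],[0.34,0.72,0,0],[0.364,0.768,0,0],[0.364,0.768,0,0]]'
python3 -m inch '[[0.02,0.05,0,0],[0.07,0.15,0,0],[0.14,0.3,0,0],[0.22,0.46,0,0],[0.29,0.61,0,0],[0.34,0.72,0,0],[0.364,0.768,0,0],[0.364,0.768,0,0],[0.364,0.768,0,0],[0.364,0.768,0,0],[0.364,0.768,0,0]]'
```

```text
clock: 20.43
tool_pos: [514.9, -128.9, 124.3]
tool_rot: [[0.122, 0.993, -0.002], [0.993, -0.122, 0.001], [0.001, -0.002, -1.0]]
contact_force: [0.4, 0.6, -0.6]
finger_gap: 0.389
gripper_force: 25.1
clock: 21.1
tool_pos: [569.7, -15.0, 124.9]
tool_rot: [[0.123, 0.992, -0.0], [0.992, -0.123, 0.0], [0.0, -0.0, -1.0]]
contact_force: [-0.2, -1.1, -0.5]
finger_gap: 0.386
gripper_force: 25.1
clock: 22.02
tool_pos: [623.8, 98.1, 125.3]
tool_rot: [[0.126, 0.992, -0.0], [0.992, -0.126, -0.0], [-0.0, -0.0, -1.0]]
contact_force: [-0.2, 0.6, -2.2]
finger_gap: 0.392
gripper_force: 25.1
```

```bash
python3 -m inch '[[0,0,-0.08,0],[0,0,-0.2,0],[0,0,-0.34,0],[0,0,-0.48,0],[0,0,-0.6,0],[0,0,-0.68,0],[0,0,-0.72,0],[0,0,-0.74,0],[0,0,-0.75,0],[0,0,-0.757,0],[0,0,-0.757,0],[0,0,-0.757,0]]'
```

```text
clock: 23.02
tool_pos: [624.6, 99.6, 12.6]
tool_rot: [[0.124, 0.992, 0.002], [0.992, -0.124, 0.0], [0.0, 0.002, -1.0]]
contact_force: [0.2, 0.6, -0.9]
finger_gap: 0.392
gripper_force: 25.1
```

```bash
python3 -m inch '[[0,0,0,0],[0,0,0,0],[0,0,0,0],[0,0,0,0],[0,0,0,0],[0,0,0,0]]' 0.2
python3 -m inch '[[0,0,0.1,0],[0,0,0.25,0],[0,0,0.4,0],[0,0,0.55,0],[0,0,0.7,0],[-0.14,-0.03,0.73,0],[-0.33,-0.06,0.73,0],[-0.534,-0.102,0.73,0],[-0.534,-0.102,0.73,0]]' 0
python3 -m inch '[[-0.15,-0.03,0,0],[-0.35,-0.06,0,0],[-0.534,-0.102,0,0],[-0.534,-0.102,-0.2,0],[-0.534,-0.102,-0.3,0],[-0.534,-0.102,-0.3,0],[-0.534,-0.102,-0.3,0],[-0.534,-0.102,-0.3,0]]'
python3 - <<'E'
from bench import r
from h import *
t="pot_smallest";pts,H=model(t);pts=np.r_[pts,ring(3)+[0,0,H]]
for n in ("wrist","side","top"):
    i=r.get_image(n);P=cam(i)
    m=trace_at(r,t,n,[464.6,69,12],P)
    if m is None: print(n,None); continue
    print(n,least_squares(lambda x:hullcen(P,pts+[*x,0])-body_cen(m,0),(464,69)).x.round(1))
E
```

```text
clock: 23.52
tool_pos: [624.1, 99.6, 11.8]
tool_rot: [[0.124, 0.992, 0.0], [0.992, -0.124, -0.0], [0.0, 0.0, -1.0]]
contact_force: [-0.6, -0.2, 0.4]
finger_gap: 0.794
gripper_force: 0.0
clock: 24.27
tool_pos: [537.4, 83.8, 120.3]
tool_rot: [[0.124, 0.992, -0.008], [0.992, -0.124, -0.0], [-0.001, -0.008, -1.0]]
contact_force: [0.6, -0.1, -0.5]
finger_gap: 1.001
gripper_force: 0.0
clock: 24.93
tool_pos: [464.8, 69.0, 77.0]
tool_rot: [[0.124, 0.992, 0.001], [0.992, -0.124, -0.0], [0.0, 0.001, -1.0]]
contact_force: [-0.3, 0.3, -0.5]
finger_gap: 0.999
gripper_force: 0.0
wrist [464.1  67.7]
side [463.1  68.9]
top None
```

```bash
python3 -m inch '[[0,-0.005,-0.1,0],[0,-0.005,-0.22,0],[0,-0.005,-0.34,0],[0,-0.005,-0.43,0],[0,-0.005,-0.47,0],[0,-0.005,-0.495,0],[0,-0.005,-0.495,0],[0,-0.005,-0.495,0]]'
python3 -m inch '[[0,0,0,0],[0,0,0,0],[0,0,0,0],[0,0,0,0],[0,0,0,0],[0,0,0,0],[0,0,0,0],[0,0,0,0],[0,0,0,0],[0,0,0,0],[0,0,0,0]]' 1 20
python3 -m inch '[[0,0,0.03,0],[0,0,0.1,0],[0,0,0.2,0],[0,0,0.32,0],[0,0,0.45,0],[0,0,0.6,0],[0,0,0.73,0],[0,0,0.8,0],[0,0,0.8,0],[0,0,0.8,0]]'
```

```text
clock: 25.9
tool_pos: [464.3, 68.2, 2.5]
tool_rot: [[0.124, 0.992, 0.001], [0.992, -0.124, -0.0], [0.0, 0.001, -1.0]]
contact_force: [0.5, 0.1, 0.8]
finger_gap: 0.997
gripper_force: 0.0
clock: 26.82
tool_pos: [464.1, 68.2, 2.2]
tool_rot: [[0.124, 0.992, 0.001], [0.992, -0.124, -0.0], [0.0, 0.001, -1.0]]
contact_force: [-1.1, 0.8, 5.6]
finger_gap: 0.266
gripper_force: 20.7
clock: 27.65
tool_pos: [463.9, 68.2, 122.1]
tool_rot: [[0.124, 0.992, 0.001], [0.992, -0.124, -0.0], [0.0, 0.001, -1.0]]
contact_force: [-0.0, -0.2, -1.2]
finger_gap: 0.273
gripper_force: 20.3
```

```bash
python3 -m inch '[[0.04,0.03,0,0],[0.12,0.08,0,0],[0.24,0.15,0,0],[0.36,0.23,0,0],[0.46,0.29,0,0],[0.53,0.33,0,0],[0.565,0.353,0,0],[0.565,0.353,0,0]]'
python3 -m inch '[[0.04,0.03,0,0],[0.12,0.08,0,0],[0.24,0.15,0,0],[0.36,0.23,0,0],[0.46,0.29,0,0],[0.53,0.33,0,0],[0.565,0.353,0,0],[0.565,0.353,0,0],[0.565,0.353,0,0],[0.565,0.353,0,0],[0.565,0.353,0,0]]'
python3 -m inch '[[0,0,-0.08,0],[0,0,-0.2,0],[0,0,-0.34,0],[0,0,-0.48,0],[0,0,-0.6,0],[0,0,-0.68,0],[0,0,-0.72,0],[0,0,-0.74,0],[0,0,-0.75,0],[0,0,-0.755,0],[0,0,-0.755,0],[0,0,-0.755,0]]'
```

```text
clock: 28.32
tool_pos: [549.1, 121.9, 120.5]
tool_rot: [[0.124, 0.992, -0.002], [0.992, -0.124, -0.0], [-0.0, -0.002, -1.0]]
contact_force: [0.1, 0.3, -0.6]
finger_gap: 0.274
gripper_force: 20.3
clock: 29.23
tool_pos: [632.8, 173.7, 122.1]
tool_rot: [[0.125, 0.992, -0.0], [0.992, -0.125, -0.0], [-0.0, -0.0, -1.0]]
contact_force: [0.1, -0.7, -1.2]
finger_gap: 0.271
gripper_force: 20.3
clock: 30.23
tool_pos: [633.9, 174.2, 9.6]
tool_rot: [[0.124, 0.992, 0.002], [0.992, -0.124, 0.0], [0.0, 0.002, -1.0]]
contact_force: [-1.0, 0.4, 0.0]
finger_gap: 0.275
gripper_force: 20.3
```

Release, retreat up and back, then check.

```bash
python3 -m inch '[[0,0,0,0],[0,0,0,0],[0,0,0,0],[0,0,0,0],[0,0,0,0],[0,0,0,0]]' 0.3
python3 -m inch '[[0,0,0.1,0],[0,0,0.25,0],[0,0,0.4,0],[0,0,0.6,0],[0,0,0.8,0],[-0.1,0,1,0],[-0.3,0.2,1,0],[-0.6,0.5,1,0],[-0.9,0.7,1,0],[-0.9,0.7,1,0],[-0.9,0.7,1,0]]'
python3 -m inch '[[-0.2,0.1,0,0],[-0.45,0.2,0,0],[-0.7,0.4,0,0],[-0.9,0.5,0,0],[-0.9,0.5,0,0],[-0.9,0.5,0,0],[-0.9,0.5,0,0]]'
python3 - <<'E'
from bench import r
from h import *
M=dict(pot_smallest=(633.5,174),pot_small=(624.4,99.3),pot_large=(615,24.5),pot_largest=(605.8,-50.3))
for n in("top","side"):
    i=r.get_image(n);P=cam(i);cv2.imwrite(f"pics/{n}2.png",cv2.cvtColor(i["color"],cv2.COLOR_RGB2BGR))
    for t,g in M.items():
        m=trace_at(r,t,n,[*g,20],P)
        if m is None: print(n,t,None);continue
        pts,H=model(t);pts=np.r_[pts,ring(3)+[0,0,H]]+[0,0,6]
        s=least_squares(lambda x:hullcen(P,pts+[*x,0])-body_cen(m,0),g); print(n,t,(s.x-g).round(1))
E
```

```text
clock: 30.73
tool_pos: [633.4, 174.1, 8.8]
tool_rot: [[0.124, 0.992, 0.0], [0.992, -0.124, -0.0], [-0.0, 0.0, -1.0]]
contact_force: [0.4, 0.3, 0.3]
finger_gap: 0.7
gripper_force: 0.0
clock: 31.65
tool_pos: [493.2, 282.6, 159.0]
tool_rot: [[0.12, 0.993, -0.003], [0.993, -0.12, 0.001], [0.0, -0.003, -1.0]]
contact_force: [0.1, -0.2, 0.1]
finger_gap: 0.699
gripper_force: 0.0
clock: 32.23
tool_pos: [364.1, 354.2, 159.0]
tool_rot: [[0.124, 0.992, 0.001], [0.992, -0.124, 0.0], [0.0, 0.001, -1.0]]
contact_force: [0.1, 0.4, 0.6]
finger_gap: 0.703
gripper_force: 0.0
top pot_smallest None
top pot_small [ 1.4 -0.1]
top pot_large [ 1.3 -1.9]
top pot_largest [2.5 0. ]
side pot_smallest [0.9 0.1]
side pot_small [0.6 0.7]
side pot_large [0. 0.]
side pot_largest [ 0.6 -0. ]
```

View pics/side2.png

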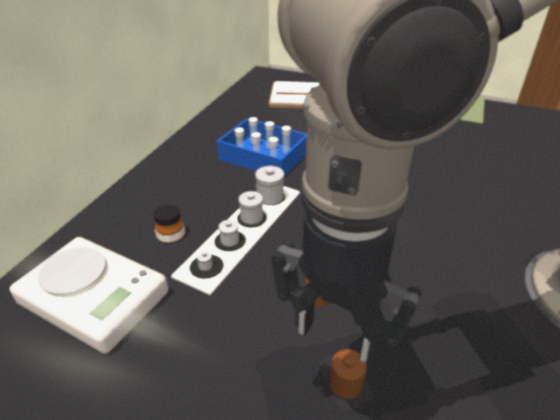

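View pics/top2.png

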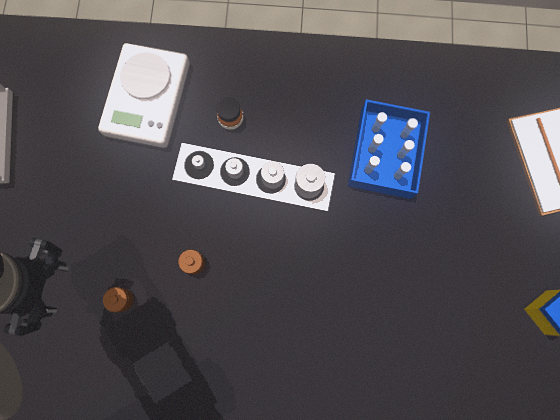

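All four pots stand upright and centred on their marks, at (198,162), (234,168), (272,176) and (311,181) in the top view. The smallest is next to the balance, the jar at (230,113) hasn't moved, and the gripper is clear at z=159 mm.

```bash
python3 -c "
from bench import r
print(r.finish_job())"
```

```text
the job is handed in; nothing more can be done
None
```

The job is handed in: the four pots stand upright in size order on marks 1–4, smallest next to the balance, each measured within about 3 mm of its mark's centre; the jar was not touched, and no verdict came back.

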